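Tuck a repair strip under a floor-pan lap and hold it down for tacking

ROBOT

A 6-joint arm with a two-finger parallel gripper is mounted at the origin on the work surface. World frame = base frame: x ahead of the robot, y to its left, z up, the work surface at z = 0. Lengths are in m, angles in rad, forces in N, time in s.
With the tool pointing down it reaches from about 0.35 to 0.975 m from the base axis. Payload 4.9 kg.
Tool frame: the origin (TCP) lies at the very end of the fingers, on their centre line; the grasp point (between the pads) lies 19 mm behind it (ctrl.grasp_offset is the distance from the TCP to the grasp point, in m); z points along the fingers, y is the line along which they close (so a half turn about z gives the same grasp; the last joint's range is limited). The gripper opens to 85 mm and grips with 20 to 120 N. Pads are 22 mm wide; open, the fingers measure 114 mm over their backs; the gripper's body (76 mm by 85 mm) begins 54 mm behind the grasp point. The pads swing forward as they close: fully open they stand 13 mm farther back than shut.
Start: joints at [1.215, 0.053, 1.613, -0, 1.476, -0.119], TCP at [0.147, 0.608, 0.231] pointing down, gripper open.
Joint ranges: [-3.01, 3.01], [-1.01, 2.22], [0.06, 2.58], [-1.02, 4.17], [0.09, 2.62], [-3.14, 3.14]. Speed limits (rad/s): [2.57, 2.57, 3.14, 3.14, 3.14, 3.14].

INTERFACE

Orientations are given as a rotation vector (axis times angle).
In Python, from station import ctrl, optics gives the robot as it stands.
- The arm moves only by the shell command python3 -m handwheel 'ROWS' [OPENING] [FORCE]. ROWS is JSON, a list of rows, each an object of numbers: "tx", "ty", "tz": the shift along the tool's x, y, z in mm; "roll": the turn about the tool's z in rad. A call has 1 to 12 rows; each row shifts and turns the commanded pose from where the row before left it, along the tool's axes as they then stand; what a row does not reach is not made up. A row lasts 1/12 s, in which the tool goes at most 41.7 mm and 7.16 degrees, less where a joint would pass 70% of its speed; a pose out of reach is approached as far as the arm can. A call with a gripper value outside its range is refused whole. OPENING is the finger opening in mm, from 0 to 85.4, set as the call begins (- or left out, the last holds). The fingers move at their own pace and stop on an object; FORCE is the grip in N (left out, the last holds). Time passes only in rows, so rows that do not move let the fingers close. It gives the time, the measured TCP pose, the force, the opening and the grip force at its end, in the units of the state.
- ctrl.get_obs(): the state, without advancing time (a new reading comes with each control period).
- optics.get_image(name): name is "side" or "top" or "wrist"; returns (picture, depth): 420x560x3 uint8, red, green, blue; 420x560 float32, m along the optical axis (not along the pixel's ray), 0 where there is no reading.
- optics.camera_params(name): a dict with "mtx" (3x3 intrinsics, pixels), "k1" (the pictures are not rectified: a ray, as slopes to the right and down, at radius r is drawn at 1 + k1 r^2 times it, then the intrinsics apply), "extrinsics" (4x4, takes a point from camera to world coordinates); the wrist camera has in their place "tool_from_camera" (4x4, takes a point from camera to tool coordinates, whose origin is the TCP and whose axes are the flange's). Camera axes: x right, y down, z forward; pixel columns grow to the right and rows downward; lengths in m; the calibration is good to about 2 mm. A picture is of the moment at which its call begins: read the wrist's pose just before it. camera_params takes no time and is no camera call.
- ctrl.finish_job(): hands the job in; it is judged then, once.
The state is a dict: "t": time; "q": joint angles; "dq": joint speeds; "effort": joint torques, N m; "tool_pos": TCP position; "tool_rot": TCP orientation; "contact_force": force on the tool from outside, world axes, zero at the start; "wrist_torque": the same for the moment, N m; "opening": finger opening in m; "grip_force": force on a finger pad.
Only numpy, scipy, OpenCV 4.12 (cv2) and the standard library are available. Lean on these libraries where they do the work, as an engineer would, in place of code of your own. Each camera call takes 0.05 s, during which the arm holds its last target. There are 200 camera calls.

TASK

Get the car floor-pan section ready for tack welding: pick up the scraper block and wipe the four loose rust chips off the bare steel seat onto the bench (with the block, not with the fingers), then lay the block back on the bench. Take the repair strip by its raised rib and slide its long plain edge under the springy lap until it butts against the step behind, square and centred on the seat, without prying the lap up. Finish while still holding the strip there, pressed down firmly and flat on the seat: do not let go; leave the other things on the bench where they are.

Things in the scene. Friction and masses are not known exactly. Their poses are not given: they have to be found in the camera images.
- panel: steel car floor-pan section on a plywood board, fixed to the bench, 230 (x) by 200 mm (y). Origin: centre of its footprint; +x points away from the robot. In front the bare flat seat, 22 mm above the bench, open at the front (x -115 mm) and both sides (y +-100); it runs back under the lap to an upright step at x +42 mm. Behind the step a primed grey skin, 29.5 mm high plus 2.5 mm beads
- lap (a joint): lift of the lap, rad, 0 = at rest. The lap is the skin's springy front lip, 2.5 mm thick, 198 mm wide, hinged along y at the step (panel x +42 mm). Its flat part reaches to x +14 mm, underside 5 mm above the seat; its last 8 mm flare up, so the mouth is about 8.5 mm high. A few newtons upward at the lip lift it (0.1 rad = 3.5 mm)
- lap_lip (a point): middle of the lap's free, flared front edge; at rest at panel x = +6.5 mm, 30.5 mm above the bench
- strip: bright metal plate 110 (x) by 150 (y) by 3 mm, about 0.3 kg, flat on the bench to one side of the panel. On it a rib along y, 20 mm wide, 130 mm long, its top 28 mm above the underside, centred at x -20 mm. Origin: centre of the plate's underside. +x points to the long plain edge that goes under the lap: the one farther from the rib, with five small holes 15 mm from it
- strip_edge (a point): middle of the strip's long plain edge, at its underside, 55 mm ahead (+x) of the strip's origin and 75 mm ahead of the rib's centre line; 35.5 mm of the plate lie under the lap when this point is at the step (panel x = +42 mm)
- strip_rib (a point): top of the rib, middle: where to grasp, fingers closing along the strip's x
- scraper: scraper block standing on its steel shoe: shoe 100 mm (x) by 30 mm (y) by 10 mm, wooden grip above it 94 mm by 22 mm, 50 mm high in all, 0.16 kg. Grasp the grip from above with the fingers closing along the block's y. Origin: centre of its underside. Lies on the bench on the other side of the panel from the strip
- chip0: loose flake of rust scale, dark brown, about 15 by 16 by 6 mm, 10 g, lying on the seat 40 to 105 mm in front of the lip; origin: centre of its underside
- chip1: loose flake of rust scale, dark brown, about 16 by 16 by 6 mm, 10 g, lying on the seat 40 to 105 mm in front of the lip; origin: centre of its underside
- chip2: loose flake of rust scale, dark brown, about 17 by 16 by 6 mm, 10 g, lying on the seat 40 to 105 mm in front of the lip; origin: centre of its underside
- chip3: loose flake of rust scale, dark brown, about 18 by 16 by 6 mm, 10 g, lying on the seat 40 to 105 mm in front of the lip; origin: centre of its underside
- spraycan: bystander: spray can, 64 mm across, 177 mm high, stands behind the panel; leave it alone; origin under its centre
- sealer_tin: bystander: tin, 80 mm across, 63 mm high; leave it alone; origin under its centre
- bulb_box: bystander: small carton 75 by 50 by 55 mm; leave it alone; origin under its centre
- wrench: bystander: spanner, 190 mm, lying in front of the panel; leave it alone
- tape: bystander: roll of black tape, 90 mm across, 24 mm high; leave it alone; origin under its centre
- hammer: bystander: hammer, 280 mm, lying near the robot; leave it alone
Things that resemble listed ones, but are neither listed nor needed, are in the scene too. There is more than one size of the scraper; the one meant has the size given above.

How it is judged:
By the outcome, as a careful person would: the job done as asked, in the order asked, and still so for the second after the job is handed in, while the arm keeps its last pose, push and grip.
It also fails if it takes over 64 s, if anything falls off the work surface, if the arm or the gripper's body presses on something with over 40 N, if the wrist force passes 120 N, or if a joint passes its speed limit or range.

## Working session

There is one attempt and no reset: what is moved stays moved. The work goes in short steps, Python scripts to look and compute and a shell command to move; the robot and the scene stay as the last step left them, time stands still between calls to the robot, and variables do not carry over. Pictures are saved under pics/ and viewed, at most 14 in all, crops included, and the job is handed in when it is done.

```bash
mkdir -p pics; ls
cat > h.py <<'E'
import numpy as np, cv2
from station import ctrl, optics
from scipy.spatial.transform import Rotation as R
def cam(name, obs=None):
    p=optics.camera_params(name)
    if name=="wrist":
        T=np.eye(4);T[:3,:3]=R.from_rotvec(obs["tool_rot"]).as_matrix();T[:3,3]=obs["tool_pos"]
        E=T@np.array(p["tool_from_camera"])
    else: E=np.array(p["extrinsics"])
    return np.array(p["mtx"]),p["k1"],E
def grab(name,f):
    o=ctrl.get_obs(); im,d=optics.get_image(name)
    cv2.imwrite(f"pics/{f}.png",im[:,:,::-1]); M,k,E=cam(name,o)
    np.savez(f"pics/{f}.npz",im=im,d=d,M=M,k=k,E=E)
    return im,d
def cloud(f):
    z=np.load(f"pics/{f}.npz");M,k,E,d=z["M"],float(z["k"]),z["E"],z["d"]
    h,w=d.shape;u,v=np.meshgrid(np.arange(w),np.arange(h))
    s=cv2.undistortPoints(np.stack([u,v],-1).reshape(-1,1,2).astype(float),M,np.array([k,0,0,0,0.])).reshape(h,w,2)
    P=np.concatenate([s*d[...,None],d[...,None]],-1)@E[:3,:3].T+E[:3,3]
    P[d==0]=np.nan
    return P
def ray(f,u,v,z0):
    z=np.load(f"pics/{f}.npz")
    s=cv2.undistortPoints(np.array([[[u,v]]],float),z["M"],np.array([float(z["k"]),0,0,0,0.])).reshape(2)
    r=z["E"][:3,:3]@np.array([*s,1]);c=z["E"][:3,3]
    return c+r*(z0-c[2])/r[2]
E
python3 - <<'E'
from h import *
grab("top","top0");grab("side","side0")
o=ctrl.get_obs();print(o)
print(np.round(cam("top")[2],3), cam("top")[:2],np.round(cam("side")[2],3));print(optics.camera_params("wrist"))
E
python3 -c "
import cv2;a=cv2.imread('pics/top0.png');cv2.imwrite('pics/top0b.png',cv2.resize(a,(800,600),interpolation=cv2.INTER_CUBIC))"
```

```text
pics
{'t': 0.1, 'q': array([ 1.21499009e+00,  5.32845454e-02,  1.61415554e+00, -6.24178603e-06,
        1.47600957e+00, -1.18998988e-01]), 'dq': array([-2.29171429e-03, -9.85109803e-05, -3.27235767e-03, -2.20234365e-04,
        8.97279058e-05,  5.86745336e-04]), 'effort': array([-2.20316279e-04, -3.94912076e+01, -3.71358740e+01, -1.95703210e-04,
        4.02128135e-03,  4.05475078e-06]), 'tool_pos': array([0.14642732, 0.60702323, 0.23019055]), 'tool_rot': array([-3.71055460e-01, -3.11916788e+00,  2.83706714e-03]), 'contact_force': array([-0.50694562, -0.53090037,  0.36121497]), 'wrist_torque': array([-0.00261321, -0.02303903, -0.00458424]), 'grip_force': 0.0, 'opening': 0.08543211010419574}
[[ 0.013 -0.996  0.092  0.456]
 [-1.    -0.014 -0.007 -0.027]
 [ 0.008 -0.092 -0.996  1.112]
 [ 0.     0.     0.     1.   ]] (array([[442.77512032,   0.        , 276.35909385],
       [  0.        , 442.77512032, 210.87454321],
       [  0.        ,   0.        ,   1.        ]]), -0.09975875606727272) [[-0.996 -0.069  0.053  0.48 ]
 [-0.086  0.672 -0.736  0.805]
 [ 0.015 -0.737 -0.675  0.822]
 [ 0.     0.     0.     1.   ]]
{'mtx': array([[358.84913978,   0.        , 282.20970845],
       [  0.        , 358.84913978, 203.97162433],
       [  0.        ,   0.        ,   1.        ]]), 'k1': 0.020708031767138688, 'tool_from_camera': array([[-4.31966958e-04, -9.45285706e-01, -3.26243387e-01,
         8.39519468e-02],
       [ 9.99998482e-01, -9.59048865e-04,  1.45476936e-03,
         3.74215058e-04],
       [-1.68805603e-03, -3.26242263e-01,  9.45284685e-01,
        -1.42411037e-01],
       [ 0.00000000e+00,  0.00000000e+00,  0.00000000e+00,
         1.00000000e+00]])}
```

View pics/top0b.png

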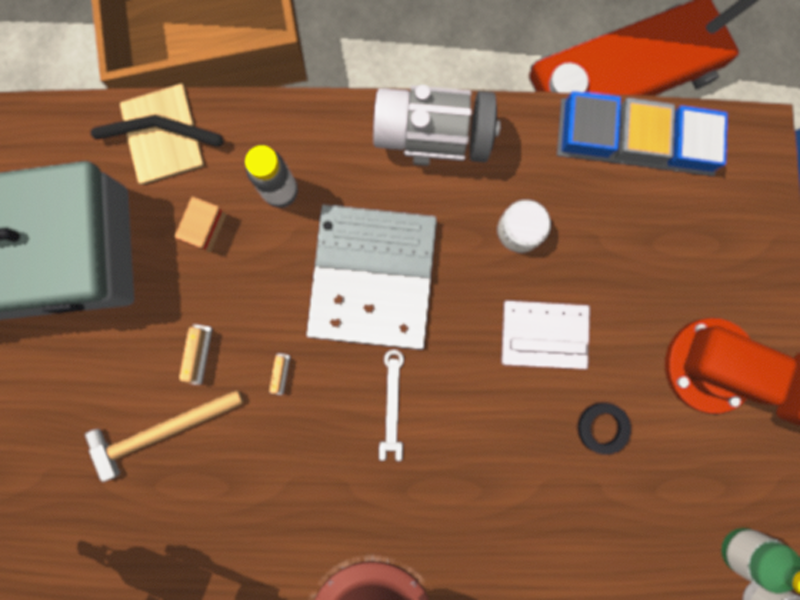

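View pics/side0.png

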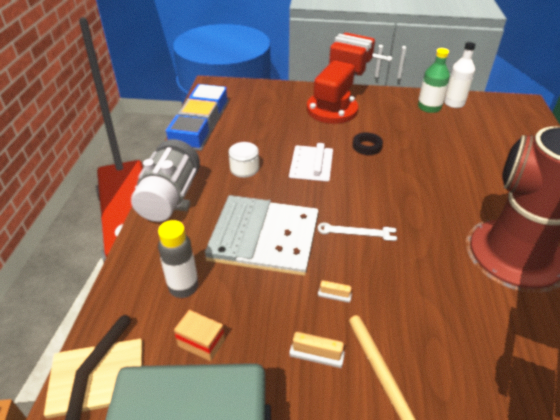

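The top view (800x600 px) shows the panel at (372,277), with the lap away from the robot and four chips at (338,299), (335,322), (369,308) and (403,328). The strip is at (545,335), with its rib near the robot and its holes on the far side. There are two scraper candidates: a large one at (196,354), about 100 mm long, and a small one at (280,374), about 70 mm long. The large one fits the 100 mm shoe. I'll measure it and confirm in a crop.

```bash
cat > m.py <<'E'
from h import *
P=cloud("top0"); im=np.load("pics/top0.npz")["im"].astype(int)
z=P[...,2]
def rect(name,box,lo,hi,extra=None):
    u0,u1,v0,v1=[int(b*0.7) for b in box]
    m=np.zeros(z.shape,bool); m[v0:v1,u0:u1]=True
    m&=(z>lo)&(z<hi)
    if extra is not None:m&=extra
    q=P[m][:,:2].astype(np.float32)*1000
    (c,s,a)=cv2.minAreaRect(q); print(name,len(q),np.round(c,1),np.round(s,1),round(a,2),"zmed",np.round(np.nanmedian(P[m][:,2])*1000,1), "mean",q.mean(0).round(1))
rect("scrapL all",(165,235,310,400),.006,.07)
rect("scrapL top",(165,235,310,400),.04,.07)
rect("scrapS",(260,300,340,405),.006,.07)
rect("panel",(295,445,195,360),.012,.05)
rect("seat",(295,445,195,360),.015,.0265)
rect("skin",(295,445,195,360),.0275,.036)
bright=im.min(-1)>120
rect("strip br",(490,605,290,385),-.01,.05,bright)
rect("rib",(490,605,290,385),.02,.05)
rect("bench",(440,490,290,385),-.05,.05)
rect("boxes",(160,235,190,255),.02,.1)
dark=im.sum(-1)<330
for c in ((338,299),(335,322),(369,308),(403,328)):
    rect("chip",(c[0]-13,c[0]+13,c[1]-13,c[1]+13),.01,.05,dark)
rect("wrench",(375,410,345,465),-.01,.03,im.min(-1)>110)
rect("tin",(490,560,190,260),.03,.1); rect("can",(235,305,140,215),.03,.25)
E
python3 m.py; python3 -c "
import cv2;a=cv2.imread('pics/top0.png');cv2.imwrite('pics/c1.png',cv2.resize(a[205:290,115:220],None,fx=5,fy=5,interpolation=cv2.INTER_CUBIC))
b=cv2.resize(a[135:265,205:420],None,fx=3.7,fy=3.7,interpolation=cv2.INTER_CUBIC);cv2.imwrite('pics/c2.png',b)"
```

```text
scrapL all 613 [446.1 280.8] [ 90.3 123.3] 84.9 zmed 45.3 mean [455.4 303.4]
scrapL top 346 [459.2 311. ] [21.9 95. ] 81.32 zmed 48.6 mean [458.7 310.3]
scrapS 219 [428.2 165. ] [18.6 68. ] 80.27 zmed 32.1 mean [428.9 164.1]
panel 7383 [610.5  32.2] [252.6 244.1] 84.69 zmed 24.9 mean [599.2   6.7]
seat 4101 [610.4  31.8] [251.9 244.1] 84.69 zmed 21.8 mean [554.7  10.4]
skin 2894 [610.   6.] [199.9 212.5] 84.72 zmed 30.1 mean [656.5   1.8]
strip br 2747 [ 503.6 -302.4] [156.4 115.5] 87.33 zmed 2.9 mean [ 503. -300.]
rib 424 [ 483.5 -301.4] [129.9  20.2] 87.24 zmed 27.3 mean [ 483.3 -300.2]
bench 2302 [ 498.3 -158.2] [164.4  87.3] 0.44 zmed -0.4 mean [ 497.8 -157.7]
boxes 759 [685.4 308.3] [52.3 76.8] 69.68 zmed 53.9 mean [683.4 304.6]
chip 16 [557.5  62.5] [ 7.3 10.1] 2.39 zmed 27.6 mean [557.5  62.5]
chip 14 [517.2  67.4] [ 7.1 12.1] 13.66 zmed 27.5 mean [517.7  67.3]
chip 14 [542.8  10.4] [ 6.9 10.1] 20.74 zmed 26.7 mean [543.   10.4]
chip 10 [509.9 -48.8] [7.7 5. ] 0.56 zmed 26.5 mean [509.9 -49.2]
wrench 813 [381.3 -31.1] [202.   60.2] 0.86 zmed 5.6 mean [379.7 -31.5]
tin 914 [ 689.4 -254.8] [79.5 78.8] 49.19 zmed 63.6 mean [ 686.6 -253. ]
can 983 [750.6 172.4] [54.  62.3] 25.99 zmed 144.8 mean [743.9 167.3]
```

View pics/c1.png

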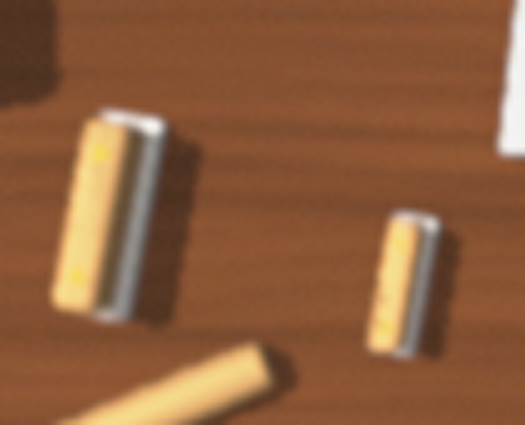

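View pics/c2.png

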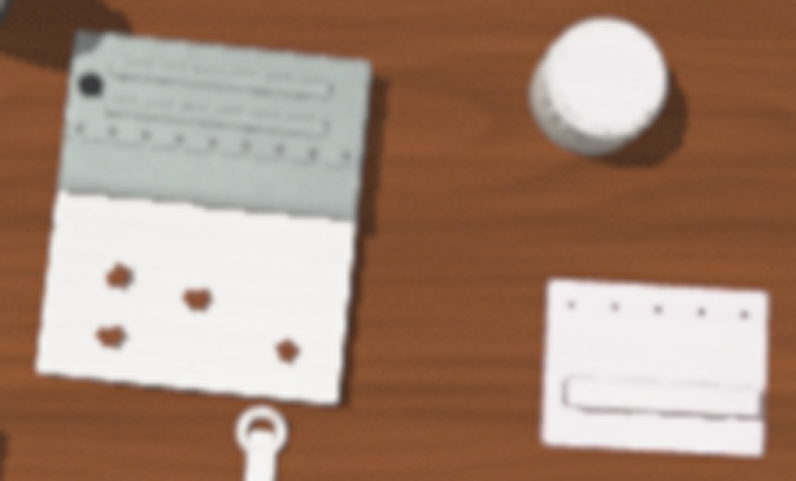

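The large block measures 95 x 22 mm across the top, about 49 mm high, which matches the 94 x 22 grip and 50 mm height. The small one is 68 mm long and 32 mm high, so the large one at (196,354) is the target. Next I'll refine the panel fit and work out the moves.

```bash
cat >> h.py <<'E'
def ang(o): 
    y=R.from_rotvec(o["tool_rot"]).as_matrix()[:,1]; return np.degrees(np.arctan2(y[1],y[0]))
def go(x,y,z,th):
    "mm, deg of tool y: prints roll, then tx ty tz after the roll"
    o=ctrl.get_obs();a=ang(o);p=np.array(o["tool_pos"])*1000
    d=(th-a+90)%180-90; t=np.radians(a+d); dx=np.array([x,y,z])-p
    print("at",p.round(1),"th",round(a,2),"roll",round(-np.radians(d),4),"tx",(-np.sin(t)*dx[0]+np.cos(t)*dx[1]).round(1),"ty",(np.cos(t)*dx[0]+np.sin(t)*dx[1]).round(1),"tz",-dx[2].round(1))
E
python3 - <<'E'
from h import *
P=cloud("top0");im=np.load("pics/top0.npz")["im"].astype(int);z=P[...,2]
sub=np.zeros(z.shape,bool);sub[140:245,212:308]=True
m=sub&(z>.017)&(z<.037)&(im.min(-1)>90)
m=m&(cv2.erode(m.astype(np.uint8),np.ones((2,2)))>0)
n,l,st,_=cv2.connectedComponentsWithStats(m.astype(np.uint8));k=1+st[1:,4].argmax()
q=(P[l==k][:,:2]*1000).astype(np.float32);c,s,a=cv2.minAreaRect(q);print("panel",c,s,a)
yaw=np.radians(-5.3);ex=np.array([np.cos(yaw),np.sin(yaw)]);ey=np.array([-ex[1],ex[0]])
X=q@ex;Y=q@ey
for A,B,n in((X,Y,"x"),(Y,X,"y")):
    lo,hi=np.percentile(B,[15,85]);b=np.linspace(lo,hi,11)
    e=[(A[(B>=b[i])&(B<b[i+1])].min(),A[(B>=b[i])&(B<b[i+1])].max()) for i in range(10)]
    e=np.array(e);print(n,e.round(0).tolist())
# lip: z jump
S=(l==k);zz=z[S]*1000
print("lip X:",[round(float(X[(zz>27.5)&(Y>y0)&(Y<y0+20)].min()),1) for y0 in range(-30+int(np.median(Y))-40,int(np.median(Y))+80,20)])
go(459.2,311,120,81.3)
E
```

```text
panel (599.7517700195312, 5.518913269042969) (197.70570373535156, 227.1935577392578) 84.72867584228516
x [[483.0, 709.0], [484.0, 710.0], [483.0, 710.0], [484.0, 707.0], [484.0, 708.0], [484.0, 708.0], [483.0, 708.0], [483.0, 707.0], [484.0, 708.0], [483.0, 709.0]]
y [[-38.0, 160.0], [-37.0, 159.0], [-37.0, 159.0], [-38.0, 160.0], [-38.0, 159.0], [-38.0, 158.0], [-38.0, 159.0], [-38.0, 159.0], [-37.0, 159.0], [-38.0, 159.0]]
lip X: [507.5, 500.6, 604.1, 512.5, 542.7, 556.3, 502.5, 594.9]
at [146.4 607.  230.2] th 76.43 roll -0.085 tx -354.0 ty -245.3 tz 110.2
```

```bash
python3 -m handwheel '[{"roll":-0.085},{"tx":-30,"ty":-20.5},{"tx":-30,"ty":-20.5},{"tx":-30,"ty":-20.5},{"tx":-30,"ty":-20.5},{"tx":-30,"ty":-20.5},{"tx":-30,"ty":-20.5},{"tx":-30,"ty":-20.5},{"tx":-30,"ty":-20.5},{"tx":-30,"ty":-20.5},{"tx":-30,"ty":-20.5},{"tx":-30,"ty":-20.5}]' 60 60
python3 -m handwheel '[{"tx":-24,"ty":-20,"tz":10},{"tz":30},{"tz":30},{}]'
python3 - <<'E'
from h import *
grab("wrist","w1"); P=cloud("w1");z=P[...,2]
o=ctrl.get_obs()
c=np.array([.459,.311]);m=(z>.04)&(z<.07)&(np.hypot(P[...,0]-c[0],P[...,1]-c[1])<.075)
q=(P[m][:,:2]*1000).astype(np.float32);print(len(q),cv2.minAreaRect(q),np.median(z[m]))
go(459.2,311,17,81.3)
E
```

```text
0 ((0.0, 0.0), (0.0, 0.0), 0.0) nan
at [146.4 607.1 230.3] th 76.43 roll -0.0849 tx -354.0 ty -245.4 tz 213.3$[0]: bad value
$[0]: bad value
  return _methods._mean(a, axis=axis, dtype=dtype,
  ret = ret.dtype.type(ret / rcount)
```

```bash
python3 -m handwheel '[{"tx":0,"ty":0,"tz":0,"roll":-0.085},{"tx":-30,"ty":-20.5,"tz":0,"roll":0},{"tx":-30,"ty":-20.5,"tz":0,"roll":0}]' 60 60; python3 -m handwheel -h | head -20
```

```text
t: 0.4
tool_pos: [0.1991, 0.5577, 0.2306]
tool_rot: [-0.233, -3.133, 0.001]
contact_force: [-0.0, 0.3, 0.5]
opening: 0.0598
grip_force: 0.0invalid input: not JSON, or not a number
```

All four keys are needed in every row.

```bash
python3 -m handwheel '[{"tx":-30,"ty":-20.5,"tz":0,"roll":0},{"tx":-30,"ty":-20.5,"tz":0,"roll":0},{"tx":-30,"ty":-20.5,"tz":0,"roll":0},{"tx":-30,"ty":-20.5,"tz":0,"roll":0},{"tx":-30,"ty":-20.5,"tz":0,"roll":0},{"tx":-30,"ty":-20.5,"tz":0,"roll":0},{"tx":-30,"ty":-20.5,"tz":0,"roll":0},{"tx":-30,"ty":-20.5,"tz":0,"roll":0},{"tx":-30,"ty":-20.5,"tz":0,"roll":0},{"tx":-24,"ty":-20,"tz":20,"roll":0},{"tx":0,"ty":0,"tz":20,"roll":0},{"tx":0,"ty":0,"tz":0,"roll":0}]' 60 60
python3 - <<'E'
from h import *
grab("wrist","w1"); P=cloud("w1");z=P[...,2]
c=np.array([.459,.311]);m=(z>.04)&(z<.07)&(np.hypot(P[...,0]-c[0],P[...,1]-c[1])<.075)
q=(P[m][:,:2]*1000).astype(np.float32);print(len(q),cv2.minAreaRect(q),np.median(z[m]))
go(459.2,311,17,81.3)
E
```

```text
t: 1.4
tool_pos: [0.4581, 0.3087, 0.1864]
tool_rot: [-0.243, -3.125, 0.006]
contact_force: [-1.1, -0.1, -1.3]
opening: 0.0598
grip_force: 0.0
2922 ((458.57476806640625, 314.6587829589844), (21.868669509887695, 92.49691009521484), 80.77760314941406) 0.04930138852842683
at [458.1 309.9 188.3] th 81.21 roll -0.0015 tx -1.0 ty 1.2 tz 171.3
```

```bash
python3 -m handwheel '[{"tx":0,"ty":3.5,"tz":30,"roll":0},{"tx":0,"ty":0,"tz":30,"roll":0},{"tx":0,"ty":0,"tz":30,"roll":0},{"tx":0,"ty":0,"tz":30,"roll":0},{"tx":0,"ty":0,"tz":25,"roll":0},{"tx":0,"ty":0,"tz":15,"roll":0},{"tx":0,"ty":0,"tz":9,"roll":0},{"tx":0,"ty":0,"tz":2,"roll":0},{"tx":0,"ty":0,"tz":0,"roll":0}]' 60 60
python3 -m handwheel '[{"tx":0,"ty":0,"tz":0,"roll":0},{"tx":0,"ty":0,"tz":0,"roll":0},{"tx":0,"ty":0,"tz":0,"roll":0},{"tx":0,"ty":0,"tz":0,"roll":0},{"tx":0,"ty":0,"tz":0,"roll":0},{"tx":0,"ty":0,"tz":0,"roll":0}]' 10 70
```

```text
t: 2.2
tool_pos: [0.46, 0.3156, 0.021]
tool_rot: [0.237, 3.132, 0.001]
contact_force: [0.6, -0.5, 0.2]
opening: 0.0602
grip_force: 0.0
t: 2.7
tool_pos: [0.4612, 0.3154, 0.0221]
tool_rot: [0.238, 3.13, 0.002]
contact_force: [0.2, -0.7, 6.7]
opening: 0.0206
grip_force: 70.6
```

```bash
python3 -m handwheel '[{"tx":0,"ty":0,"tz":-15,"roll":0},{"tx":0,"ty":0,"tz":-30,"roll":0},{"tx":0,"ty":0,"tz":-30,"roll":0},{"tx":0,"ty":0,"tz":0,"roll":-0.06},{"tx":0,"ty":0,"tz":0,"roll":0},{"tx":0,"ty":0,"tz":0,"roll":0}]'
python3 - <<'E'
from h import *
for i in range(3):
    optics.get_image("wrist") if i else grab("wrist","w2"); o=ctrl.get_obs();print(o["tool_pos"].round(4),o["contact_force"].round(1),o["opening"],o["grip_force"])
P=cloud("w2");z=P[...,2];p=ctrl.get_obs()["tool_pos"]
go(525.9,-88,100,84.73)
E
```

```text
t: 3.2
tool_pos: [0.4593, 0.3144, 0.0946]
tool_rot: [-0.146, -3.137, 0.001]
contact_force: [0.1, 0.6, -2.0]
opening: 0.0209
grip_force: 69.7
[0.4588 0.3142 0.0938] [-0.3 -0.2 -1.2] 0.020768607408664885 69.67100143432617
[0.4586 0.3141 0.0933] [-0.9 -0.3 -1.8] 0.021369528831695184 69.66520071029663
[0.4586 0.3141 0.0933] [-0.6  0.6 -1.7] 0.020763290277294035 69.66250777244568
at [458.6 314.1  93.3] th 84.69 roll -0.0007 tx -103.9 ty -394.2 tz -6.7
```

```bash
python3 -m handwheel '[{"tx":-8.7,"ty":-32.9,"tz":-3,"roll":0},{"tx":-8.7,"ty":-32.9,"tz":0,"roll":0},{"tx":-8.7,"ty":-32.9,"tz":0,"roll":0},{"tx":-8.7,"ty":-32.9,"tz":0,"roll":0},{"tx":-8.7,"ty":-32.9,"tz":0,"roll":0},{"tx":-8.7,"ty":-32.9,"tz":0,"roll":0},{"tx":-8.7,"ty":-32.9,"tz":0,"roll":0},{"tx":-8.7,"ty":-32.9,"tz":0,"roll":0},{"tx":-8.7,"ty":-32.9,"tz":0,"roll":0},{"tx":-8.7,"ty":-32.9,"tz":0,"roll":0},{"tx":-8.7,"ty":-32.9,"tz":0,"roll":0},{"tx":-8.7,"ty":-32.9,"tz":0,"roll":0}]'
python3 -m handwheel '[{"tx":0,"ty":0,"tz":15,"roll":0},{"tx":0,"ty":0,"tz":15,"roll":0},{"tx":0,"ty":0,"tz":0,"roll":0},{"tx":0,"ty":0,"tz":0,"roll":0},{"tx":0,"ty":0,"tz":0,"roll":0},{"tx":0,"ty":0,"tz":0,"roll":0}]'
python3 - <<'E'
from h import *
grab("side","s2");go(525.9,-88,44,84.73)
im=cv2.imread("pics/s2.png");cv2.imwrite("pics/s2c.png",cv2.resize(im[150:300,180:360],None,fx=4,fy=4,interpolation=cv2.INTER_CUBIC))
E
```

```text
t: 4.35
tool_pos: [0.5268, -0.0894, 0.097]
tool_rot: [-0.145, -3.136, -0.001]
contact_force: [0.5, 0.4, -1.8]
opening: 0.0209
grip_force: 69.7
t: 4.85
tool_pos: [0.5282, -0.0877, 0.069]
tool_rot: [0.143, 3.137, -0.0]
contact_force: [0.3, 0.1, -2.2]
opening: 0.021
grip_force: 69.9
at [528.4 -87.7  69.2] th 84.78 roll 0.0008 tx 2.4 ty -0.5 tz 25.2
```

View pics/s2c.png

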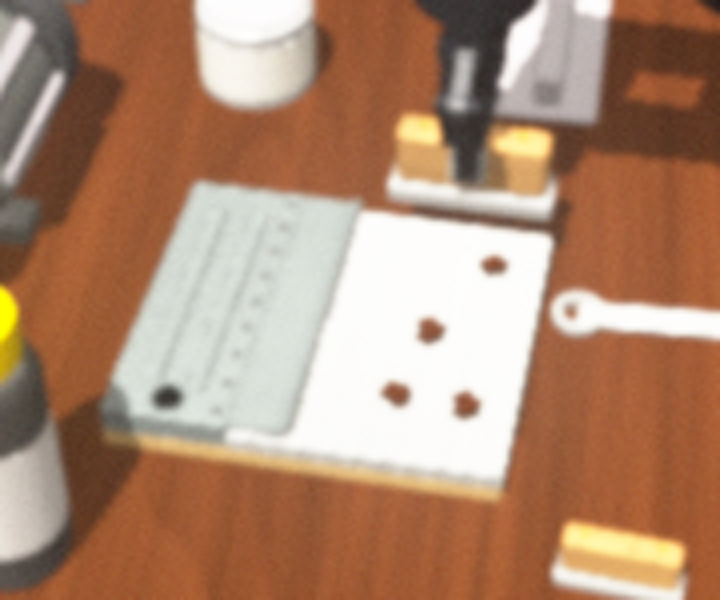

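The crop shows the block level and gripped at (470,180), above the far edge of the seat. The chips are at (493,263), (430,330), (397,393) and (466,404), all within its sweep. Next I'll lower it to feel the seat.

```bash
python3 -m handwheel '[{"tx":2,"ty":0,"tz":10,"roll":0},{"tx":0,"ty":0,"tz":8,"roll":0},{"tx":0,"ty":0,"tz":3,"roll":0},{"tx":0,"ty":0,"tz":0,"roll":0},{"tx":0,"ty":0,"tz":0,"roll":0},{"tx":0,"ty":0,"tz":0,"roll":0}]'
for i in 1 2 3 4; do python3 -m handwheel '[{"tx":0,"ty":0,"tz":1,"roll":0},{"tx":0,"ty":0,"tz":0,"roll":0},{"tx":0,"ty":0,"tz":0,"roll":0}]' | grep -E "pos|contact"; done
```

```text
t: 5.4
tool_pos: [0.5258, -0.0877, 0.0473]
tool_rot: [0.144, 3.138, -0.0]
contact_force: [0.0, 0.2, -1.8]
opening: 0.0208
grip_force: 69.9
tool_pos: [0.5259, -0.0878, 0.0465]
contact_force: [-0.3, -0.3, -1.1]
tool_pos: [0.5257, -0.0877, 0.0453]
contact_force: [-0.0, 0.0, -2.0]
tool_pos: [0.5257, -0.0877, 0.0442]
contact_force: [-0.3, -0.3, -0.9]
tool_pos: [0.5259, -0.0878, 0.0441]
contact_force: [-2.9, 0.3, 4.4]
```

```bash
S='python3 -m handwheel'
python3 -m handwheel '[{"tx":0,"ty":0,"tz":-1.3,"roll":0},{"tx":0,"ty":6,"tz":0,"roll":0},{"tx":0,"ty":8,"tz":0,"roll":0},{"tx":0,"ty":8,"tz":0,"roll":0},{"tx":0,"ty":8,"tz":0,"roll":0},{"tx":0,"ty":8,"tz":0,"roll":0},{"tx":0,"ty":8,"tz":0,"roll":0},{"tx":0,"ty":8,"tz":0,"roll":0},{"tx":0,"ty":8,"tz":0,"roll":0},{"tx":0,"ty":8,"tz":0,"roll":0},{"tx":0,"ty":8,"tz":0,"roll":0},{"tx":0,"ty":8,"tz":0,"roll":0}]'
python3 -m handwheel '[{"tx":0,"ty":8,"tz":0,"roll":0},{"tx":0,"ty":8,"tz":0,"roll":0},{"tx":0,"ty":8,"tz":0,"roll":0},{"tx":0,"ty":8,"tz":0,"roll":0},{"tx":0,"ty":8,"tz":0,"roll":0},{"tx":0,"ty":8,"tz":0,"roll":0},{"tx":0,"ty":8,"tz":0,"roll":0},{"tx":0,"ty":8,"tz":0,"roll":0},{"tx":0,"ty":8,"tz":0,"roll":0},{"tx":0,"ty":8,"tz":0,"roll":0},{"tx":0,"ty":0,"tz":0,"roll":0}]'
python3 - <<'E'
from h import *
grab("side","s3");go(546.5,146,46,84.73)
im=cv2.imread("pics/s3.png");cv2.imwrite("pics/s3c.png",cv2.resize(im[150:310,180:370],None,fx=3.6,fy=3.6,interpolation=cv2.INTER_CUBIC))
E
```

```text
t: 7.4
tool_pos: [0.5337, -0.0013, 0.0446]
tool_rot: [-0.144, -3.138, 0.0]
contact_force: [-0.9, -0.6, -1.9]
opening: 0.0209
grip_force: 69.9
t: 8.32
tool_pos: [0.541, 0.079, 0.0446]
tool_rot: [0.142, 3.138, 0.001]
contact_force: [-0.7, 0.4, -1.3]
opening: 0.0208
grip_force: 69.9
at [541.   78.3  44.6] th 84.81 roll 0.0014 tx 0.7 ty 67.9 tz -1.4
```

View pics/s3c.png

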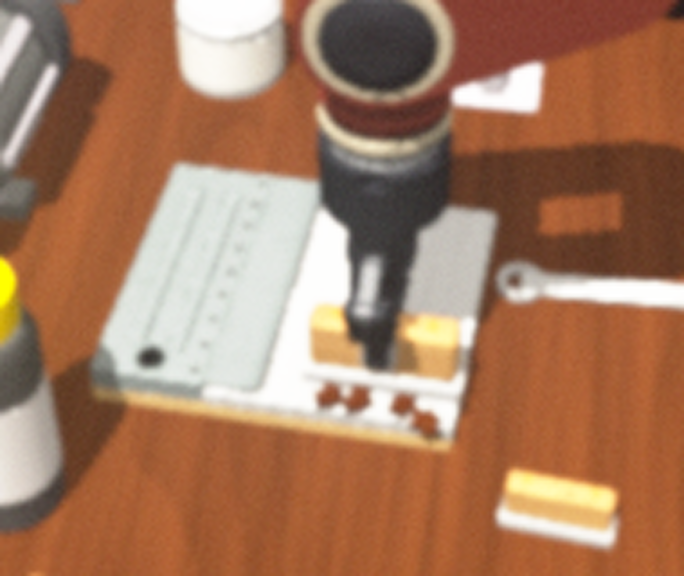

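All four chips are ahead of the shoe, at (330,396), (357,397), (404,404) and (427,423). I'll carry on over the edge.

```bash
python3 -m handwheel '[{"tx":0,"ty":7,"tz":0,"roll":0},{"tx":0,"ty":7,"tz":0,"roll":0},{"tx":0,"ty":7,"tz":0,"roll":0},{"tx":0,"ty":7,"tz":0,"roll":0},{"tx":0,"ty":7,"tz":0,"roll":0},{"tx":0,"ty":7,"tz":0,"roll":0},{"tx":0,"ty":7,"tz":0,"roll":0},{"tx":0,"ty":7,"tz":0,"roll":0},{"tx":0,"ty":7,"tz":0,"roll":0},{"tx":0,"ty":7,"tz":0,"roll":0},{"tx":0,"ty":0,"tz":0,"roll":0}]'
python3 -m handwheel '[{"tx":0,"ty":0,"tz":-30,"roll":0},{"tx":0,"ty":0,"tz":-25,"roll":0},{"tx":0,"ty":0,"tz":0,"roll":0}]'
python3 - <<'E'
from h import *
grab("side","s4");grab("top","t4");go(459,314,95,81.3)
im=cv2.imread("pics/s4.png");cv2.imwrite("pics/s4c.png",cv2.resize(im[150:330,180:400],None,fx=3.3,fy=3.3,interpolation=cv2.INTER_CUBIC))
E
```

```text
t: 9.28
tool_pos: [0.5475, 0.1485, 0.0447]
tool_rot: [0.142, 3.138, 0.001]
contact_force: [0.6, -0.4, -1.1]
opening: 0.0209
grip_force: 69.9
t: 9.53
tool_pos: [0.5512, 0.1478, 0.1055]
tool_rot: [0.143, 3.128, 0.002]
contact_force: [0.8, 1.1, -0.1]
opening: 0.0208
grip_force: 69.9
at [548.4 147.3 100.9] th 84.73 roll 0.0599 tx 113.6 ty 151.3 tz 5.9
```

View pics/s4c.png

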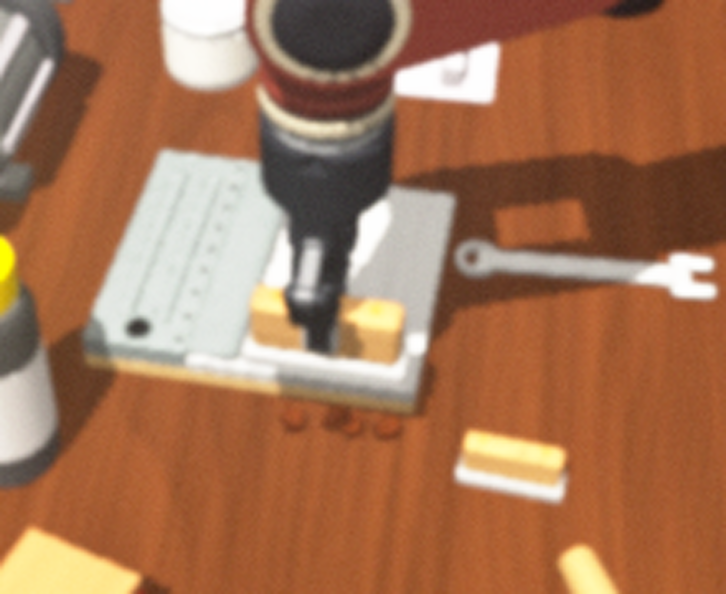

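All four chips are on the bench, at (293,418), (333,418), (352,427) and (388,428). Next I'll put the block back where it was.

```bash
python3 -m handwheel '[{"tx":0,"ty":0,"tz":0,"roll":0.06},{"tx":18.9,"ty":25.2,"tz":0,"roll":0},{"tx":18.9,"ty":25.2,"tz":0,"roll":0},{"tx":18.9,"ty":25.2,"tz":0,"roll":0},{"tx":18.9,"ty":25.2,"tz":0,"roll":0},{"tx":18.9,"ty":25.2,"tz":0,"roll":0},{"tx":18.9,"ty":25.2,"tz":0,"roll":0},{"tx":0,"ty":0,"tz":30,"roll":0},{"tx":0,"ty":0,"tz":25,"roll":0},{"tx":0,"ty":0,"tz":15,"roll":0},{"tx":0,"ty":0,"tz":4,"roll":0},{"tx":0,"ty":0,"tz":0,"roll":0}]'
for i in 1 2; do python3 -m handwheel '[{"tx":0,"ty":0,"tz":1,"roll":0},{"tx":0,"ty":0,"tz":1,"roll":0},{"tx":0,"ty":0,"tz":0,"roll":0},{"tx":0,"ty":0,"tz":0,"roll":0}]' | grep -E "pos|contact"; done
```

```text
t: 10.63
tool_pos: [0.4561, 0.313, 0.0229]
tool_rot: [-0.238, -3.128, 0.004]
contact_force: [-0.1, -0.5, -2.0]
opening: 0.0209
grip_force: 70.3
tool_pos: [0.458, 0.3136, 0.0233]
contact_force: [-0.7, 0.2, -1.1]
tool_pos: [0.4584, 0.3139, 0.0221]
contact_force: [-0.4, -0.5, 1.0]
```

```bash
python3 -m handwheel '[{"tx":0,"ty":0,"tz":0,"roll":0},{"tx":0,"ty":0,"tz":0,"roll":0},{"tx":0,"ty":0,"tz":0,"roll":0},{"tx":0,"ty":0,"tz":0,"roll":0},{"tx":0,"ty":0,"tz":-10,"roll":0},{"tx":0,"ty":0,"tz":-30,"roll":0},{"tx":0,"ty":0,"tz":-40,"roll":0},{"tx":0,"ty":0,"tz":-40,"roll":0},{"tx":0,"ty":0,"tz":-30,"roll":0}]' 60
python3 -m handwheel '[{"tx":0,"ty":0,"tz":0,"roll":0.122},{"tx":0,"ty":0,"tz":0,"roll":0.122},{"tx":0,"ty":0,"tz":0,"roll":0.122},{"tx":0,"ty":0,"tz":0,"roll":0.122},{"tx":0,"ty":0,"tz":0,"roll":0.122},{"tx":0,"ty":0,"tz":0,"roll":0.122},{"tx":0,"ty":0,"tz":0,"roll":0.122},{"tx":0,"ty":0,"tz":0,"roll":0.122},{"tx":0,"ty":0,"tz":0,"roll":0.122},{"tx":0,"ty":0,"tz":0,"roll":0.122},{"tx":0,"ty":0,"tz":0,"roll":0.122},{"tx":0,"ty":0,"tz":0,"roll":0.122}]'
python3 - <<'E'
from h import *
grab("wrist","w5");P=cloud("w5");z=P[...,2]
m=(z>.042)&(z<.07)&(np.hypot(P[...,0]-.459,P[...,1]-.313)<.075)
q=(P[m][:,:2]*1000).astype(np.float32);print(len(q),cv2.minAreaRect(q),np.median(z[m]))
go(483.5,-301,170,-2.7)
E
```

```text
t: 12.05
tool_pos: [0.459, 0.3144, 0.1761]
tool_rot: [0.238, 3.129, 0.003]
contact_force: [0.9, 0.3, 0.4]
opening: 0.06
grip_force: 0.0
t: 13.05
tool_pos: [0.4582, 0.3139, 0.1724]
tool_rot: [2.277, 2.164, 0.001]
contact_force: [0.2, -0.2, 0.3]
opening: 0.0597
grip_force: 0.0
3224 ((457.8743591308594, 315.255615234375), (22.655559539794922, 93.86457061767578), 81.11660766601562) 0.049126666788523926
at [458.2 313.9 172.5] th -3.13 roll -0.0075 tx -613.1 ty 54.2 tz 2.5
```

```bash
python3 -m handwheel '[{"tx":-38,"ty":10,"tz":0,"roll":0},{"tx":-38,"ty":10,"tz":0,"roll":0},{"tx":-38,"ty":10,"tz":0,"roll":0},{"tx":-38,"ty":10,"tz":0,"roll":0},{"tx":-38,"ty":10,"tz":0,"roll":0},{"tx":-38,"ty":10,"tz":0,"roll":0},{"tx":-38,"ty":10,"tz":0,"roll":0},{"tx":-34,"ty":10,"tz":0,"roll":0},{"tx":0,"ty":0,"tz":0,"roll":0},{"tx":0,"ty":0,"tz":0,"roll":0},{"tx":0,"ty":0,"tz":0,"roll":0},{"tx":0,"ty":0,"tz":0,"roll":0}]'
python3 - <<'E'
from h import *
grab("wrist","w6");P=cloud("w6");z=P[...,2];im=np.load("pics/w6.npz")["im"].astype(int)
yaw=np.radians(-5.27);ex=np.array([np.cos(yaw),np.sin(yaw)]);ey=np.array([-ex[1],ex[0]]);c=np.array([599.8,5.5])
D=P[...,:2]*1000-c;X=D@ex;Y=D@ey;Z=z*1000
ok=(abs(X)<135)&(abs(Y)<130)&(Z>15)&(Z<40)
def edge(A,B,sgn,lo,hi,zr,n=16):
    pts=[]
    for b in np.linspace(lo,hi,n+1)[:-1]:
        m=ok&(B>=b)&(B<b+(hi-lo)/n)&(Z>zr[0])&(Z<zr[1])
        if m.sum()>5: pts.append((b+(hi-lo)/n/2, np.percentile(A[m],98.5 if sgn>0 else 1.5)))
    p=np.array(pts);a=np.polyfit(p[:,0],p[:,1],1);r=p[:,1]-np.polyval(a,p[:,0]);k=abs(r)<2
    a=np.polyfit(p[k,0],p[k,1],1); return np.round([np.polyval(a,0),np.degrees(np.arctan(a[0])),r[k].std(),k.sum()],2)
print("front x",edge(X,Y,-1,-80,80,(17,27)))
print("right y",edge(Y,X,-1,-105,0,(17,27)),"left y",edge(Y,X,1,-105,0,(17,27)))
print("lip x",edge(X,Y,-1,-85,85,(28.5,36)))
print("back x",edge(X,Y,1,-80,80,(26,36)),"skin y",edge(Y,X,-1,20,100,(27,36)),edge(Y,X,1,20,100,(27,36)))
m=ok&(X>-105)&(X<-10)&(abs(Y)<90);print("seat z",np.median(Z[m]),Z[m].max())
go(483.5,-301,170,-2.7)
E
```

```text
t: 14.1
tool_pos: [0.5243, 0.0117, 0.1718]
tool_rot: [-2.268, -2.173, -0.0]
contact_force: [-0.4, -0.1, -0.5]
opening: 0.0602
grip_force: 0.0
front x [-1.1259e+02  4.0000e-02  2.2000e-01  1.6000e+01]
right y [-91.25   0.86   0.76   6.  ] left y [ 1.0093e+02 -9.0000e-02  1.4000e-01  1.6000e+01]
lip x [ 6.82 -0.25  0.73 15.  ]
back x [112.21   0.19   0.25  16.  ] skin y [-88.4   -2.33   1.19   9.  ] [100.21   0.44   0.4   16.  ]
seat z 21.659569759473808 24.51610898285933
at [524.3  11.9 171.7] th -2.43 roll 0.0047 tx -314.5 ty -26.0 tz 1.7
```

View pics/w6.png

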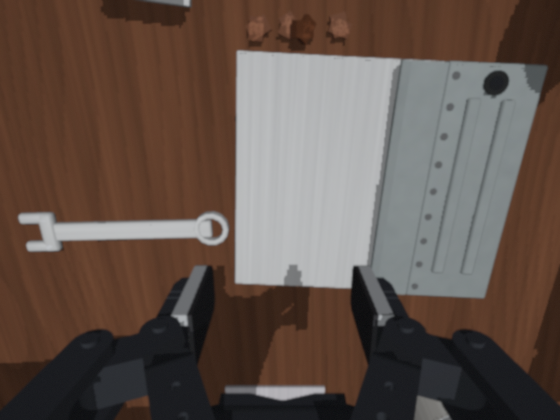

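The seat is bare in the wrist picture; the chips are on the bench at (256,30), (287,25), (303,30) and (340,27), and the lap edge runs from about (400,60) to (372,290). I'll check the right-hand corners by ray and go on to the strip.

```bash
python3 - <<'E'
from h import *
yaw=np.radians(-5.27);ex=np.array([np.cos(yaw),np.sin(yaw)]);ey=np.array([-ex[1],ex[0]]);c=np.array([599.8,5.5])
for u,v,h in((236,284,.022),(237,52,.022),(345,289,.022),(385,60,.022)):
    d=ray("w6",u,v,h)[:2]*1000-c;print((u,v),(d@ex).round(1),(d@ey).round(1))
E
python3 -m handwheel '[{"tx":-35,"ty":-3,"tz":0,"roll":0},{"tx":-35,"ty":-3,"tz":0,"roll":0},{"tx":-35,"ty":-3,"tz":0,"roll":0},{"tx":-35,"ty":-3,"tz":0,"roll":0},{"tx":-35,"ty":-3,"tz":0,"roll":0},{"tx":-35,"ty":-3,"tz":0,"roll":0},{"tx":-35,"ty":-3,"tz":0,"roll":0},{"tx":-35,"ty":-3,"tz":0,"roll":0},{"tx":-35,"ty":-2,"tz":0,"roll":0},{"tx":0,"ty":0,"tz":0,"roll":0},{"tx":0,"ty":0,"tz":0,"roll":0},{"tx":0,"ty":0,"tz":0,"roll":0}]'
python3 - <<'E'
from h import *
im,d=grab("wrist","w7");P=cloud("w7");z=P[...,2]
near=np.hypot(P[...,0]-.5,P[...,1]+.302)<.11
m=near&(z>.02)&(z<.04);q=(P[m][:,:2]*1000).astype(np.float32);print("rib",len(q),cv2.minAreaRect(q),np.median(z[m]))
m=near&(im.min(-1)>110)&(z<.04)&(z>-.005);
n,l,st,_=cv2.connectedComponentsWithStats(m.astype(np.uint8));k=1+st[1:,4].argmax()
q=(P[l==k][:,:2]*1000).astype(np.float32);print("strip",len(q),cv2.minAreaRect(q))
go(483.5,-301.4,8,-2.7)
E
```

```text
(236, 284) -113.7 -97.1
(237, 52) -114.3 102.1
(345, 289) -11.9 -97.5
(385, 60) -2.8 101.9
t: 15.15
tool_pos: [0.4847, -0.3016, 0.1714]
tool_rot: [-2.269, -2.172, -0.001]
contact_force: [0.6, 0.1, 0.6]
opening: 0.0598
grip_force: 0.0
rib 3605 ((483.0328674316406, -297.5037841796875), (128.44361877441406, 20.035749435424805), 87.46685028076172) 0.027338190590671108
strip 20869 ((502.8017272949219, -301.0750427246094), (155.02377319335938, 113.55829620361328), 87.48783111572266)
at [ 484.8 -301.2  171.4] th -2.45 roll 0.0043 tx -0.2 ty -1.3 tz 163.4
```

View pics/w7.png

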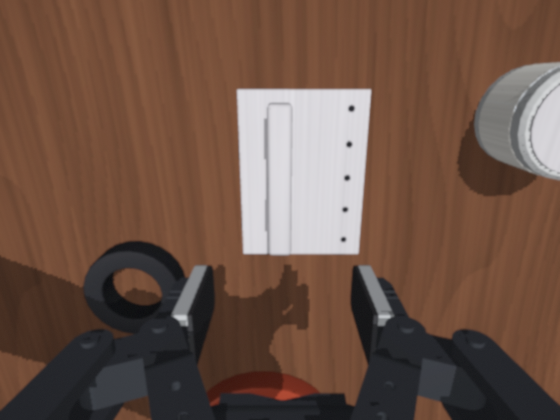

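The strip is clearly seen: plate corners (238,90), (370,90), (360,254), (243,254); rib top from (280,103) to (280,254); holes on the right (far) side. I'll locate it with rays from these.

Run:
```python
from h import *
P=np.array([ray("w7",u,v,.003)[:2]*1000 for u,v in((238,90),(370,90),(360,254),(243,254))]);print(P.round(1).tolist(),P.mean(0))
Q=np.array([ray("w7",u,v,.028)[:2]*1000 for u,v in((268,104),(291,104),(290,254),(269,254))]);print(Q.round(1).tolist(),Q.mean(0))
```

```text
[[452.1, -222.8], [560.7, -227.7], [556.5, -377.6], [444.2, -372.6]] [ 503.35126559 -300.1718269 ]
[[477.1, -233.5], [494.8, -234.3], [489.3, -362.0], [470.7, -361.2]] [ 482.97521989 -297.75986421]
```

```bash
python3 -m handwheel '[{"tx":2.2,"ty":-1.8,"tz":30,"roll":0},{"tx":0,"ty":0,"tz":30,"roll":0},{"tx":0,"ty":0,"tz":30,"roll":0},{"tx":0,"ty":0,"tz":30,"roll":0},{"tx":0,"ty":0,"tz":20,"roll":0},{"tx":0,"ty":0,"tz":12,"roll":0},{"tx":0,"ty":0,"tz":8,"roll":0},{"tx":0,"ty":0,"tz":3,"roll":0},{"tx":0,"ty":0,"tz":2,"roll":0},{"tx":0,"ty":0,"tz":0,"roll":0},{"tx":0,"ty":0,"tz":0,"roll":0}]' 60 90
python3 -m handwheel '[{"tx":0,"ty":0,"tz":0,"roll":0},{"tx":0,"ty":0,"tz":0,"roll":0},{"tx":0,"ty":0,"tz":0,"roll":0},{"tx":0,"ty":0,"tz":0,"roll":0},{"tx":0,"ty":0,"tz":0,"roll":0},{"tx":0,"ty":0,"tz":0,"roll":0}]' 10 90
python3 -m handwheel '[{"tx":0,"ty":0,"tz":-10,"roll":0},{"tx":0,"ty":0,"tz":-30,"roll":0},{"tx":0,"ty":0,"tz":-30,"roll":0},{"tx":0,"ty":0,"tz":0,"roll":0.048},{"tx":0,"ty":0,"tz":0,"roll":0},{"tx":0,"ty":0,"tz":0,"roll":0},{"tx":0,"ty":0,"tz":0,"roll":0}]'
python3 - <<'E'
from h import *
im,d=grab("side","s8");cv2.imwrite("pics/s8c.png",cv2.resize(im[100:260,200:400,::-1],None,fx=3.5,fy=3.5))
yaw=np.radians(-5.25);ex=np.array([np.cos(yaw),np.sin(yaw)]);print(ang(ctrl.get_obs()))
c=np.array([600.0,7.8])
for X in(42-75-60,42-75): t=c+X*ex;print(X);go(t[0],t[1],60,-5.25)
E
```

```text
t: 16.12
tool_pos: [0.4837, -0.3013, 0.0081]
tool_rot: [2.269, 2.169, 0.0]
contact_force: [0.4, 0.6, 0.2]
opening: 0.0599
grip_force: 0.0
t: 16.62
tool_pos: [0.4831, -0.3011, 0.0075]
tool_rot: [2.27, 2.17, -0.0]
contact_force: [-2.5, 0.2, 5.7]
opening: 0.0181
grip_force: 90.7
t: 17.2
tool_pos: [0.4813, -0.2995, 0.0745]
tool_rot: [-2.318, -2.114, 0.001]
contact_force: [0.6, 0.2, -2.8]
opening: 0.0179
grip_force: 89.4
-5.288935746698707
-93
at [ 481.3 -299.5   74.4] th -5.29 roll -0.0007 tx 316.9 ty -2.9 tz 14.4
-33
at [ 481.3 -299.5   74.4] th -5.29 roll -0.0007 tx 316.9 ty 57.1 tz 14.4
```

View pics/s8c.png

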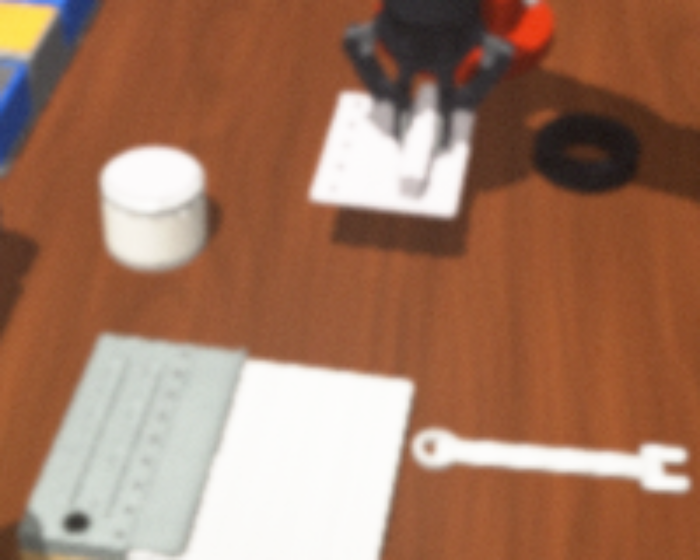

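The strip is held level, with its holes on the lap side. Next I'll carry it to in front of the mouth and measure there.

```bash
python3 -m handwheel '[{"tx":31.7,"ty":-0.5,"tz":0,"roll":0},{"tx":31.7,"ty":-0.5,"tz":0,"roll":0},{"tx":31.7,"ty":-0.5,"tz":0,"roll":0},{"tx":31.7,"ty":-0.5,"tz":0,"roll":0},{"tx":31.7,"ty":-0.5,"tz":0,"roll":0},{"tx":31.7,"ty":-0.5,"tz":0,"roll":0},{"tx":31.7,"ty":0,"tz":0,"roll":0},{"tx":31.7,"ty":0,"tz":0,"roll":0},{"tx":31.7,"ty":0,"tz":0,"roll":0},{"tx":31.7,"ty":0,"tz":0,"roll":0},{"tx":0,"ty":0,"tz":15,"roll":0},{"tx":0,"ty":0,"tz":15,"roll":0}]'
python3 -m handwheel '[{"tx":0,"ty":0,"tz":0,"roll":0},{"tx":0,"ty":0,"tz":0,"roll":0},{"tx":0,"ty":0,"tz":0,"roll":0},{"tx":0,"ty":0,"tz":0,"roll":0}]'
python3 - <<'E'
from h import *
o=ctrl.get_obs();print(o["tool_pos"],ang(o))
im,d=grab("wrist","w9");cv2.imwrite("pics/w9b.png",cv2.resize(im[:,:,::-1],(800,600),interpolation=cv2.INTER_CUBIC))
P=cloud("w9");z=P[...,2];print([(u,round(float(z[120,u]),4)) for u in range(200,420,20)])
E
```

```text
t: 18.25
tool_pos: [0.5093, 0.0172, 0.0461]
tool_rot: [2.318, 2.12, 0.001]
contact_force: [-0.4, -0.1, -4.7]
opening: 0.018
grip_force: 89.5
t: 18.58
tool_pos: [0.5097, 0.0148, 0.0473]
tool_rot: [2.322, 2.114, 0.001]
contact_force: [0.1, 0.1, -2.7]
opening: 0.0181
grip_force: 89.2
[0.50971661 0.01479755 0.04733431] -5.368666185859195
[(200, 0.0416), (220, 0.0421), (240, 0.0423), (260, 0.0429), (280, 0.0437), (300, 0.0432), (320, 0.043), (340, 0.0425), (360, 0.0423), (380, 0.0433), (400, 0.0426)]
```

View pics/w9b.png

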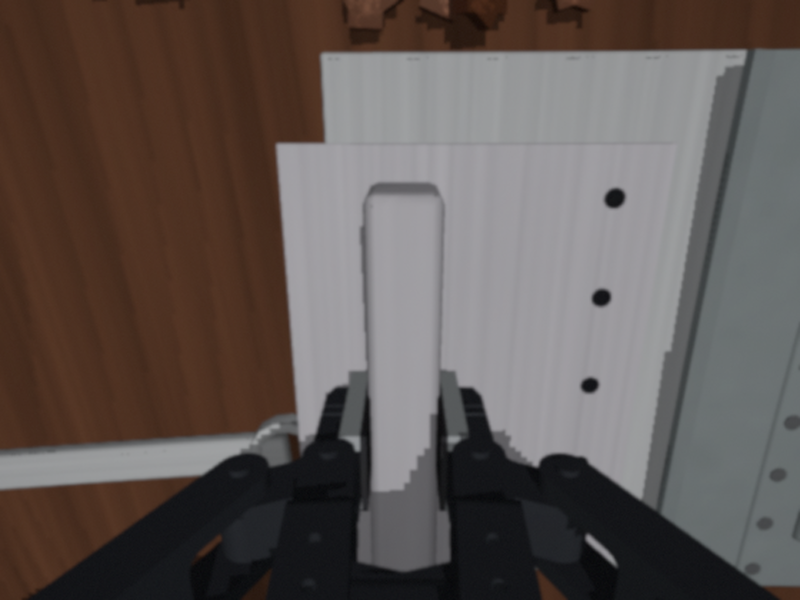

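The picture shows the strip's +y edge from (278,143) to (677,143), its holes at (615,198), (601,297) and (590,385, the middle one), the seat's +y edge from (322,53) to (745,50), and the lip to the right.

Run:
```python
from h import *
def r(u,v,h): return ray("w9",u*.7-.15,v*.7-.15,h)[:2]*1000
a=[r(278,143,.043),r(677,143,.043)];b=[r(322,53,.022),r(745,50,.022)]
A=lambda p:np.degrees(np.arctan2(*(p[1]-p[0])[::-1]))
print("yaw strip",A(a),"panel",A(b))
y=np.radians(-5.25);ex=np.array([np.cos(y),np.sin(y)]);ey=np.array([-ex[1],ex[0]])
print("strip Y centre from edge",(np.mean(a,0)@ey-75).round(2),"hole",[ (r(u,v,.043)@ey).round(2) for u,v in((615,198),(601,297),(590,385))],"panel Y centre",(np.mean(b,0)@ey-100).round(2))
print("strip far edge X",(a[1]@ex).round(1), "front panel X",(b[0]@ex).round(1), "tcp",ctrl.get_obs()["tool_pos"][:2]@ex*1000,ctrl.get_obs()["tool_pos"][:2]@ey*1000)
print("lip front",[(r(u,v,.0305)@ex).round(1) for u,v in((748,55),(665,490))],"holeline",A([r(590,385,.043),r(615,198,.043)])-90)
```

```text
yaw strip -5.491844029501684 panel -5.261261297672765
strip Y centre from edge 63.46 hole [np.float64(123.38), np.float64(93.57), np.float64(63.52)] panel Y centre 63.25
strip far edge X 581.5 front panel X 482.6 tcp 506.34676786748645 61.3661783668874
lip front [np.float64(603.4), np.float64(604.6)] holeline -5.403677582371017
```

Strip and panel are centred to 0.3 mm and within 0.2° of square. I'll trim the yaw and lower to feel the seat in front of the lip.

```bash
python3 -m handwheel '[{"tx":0,"ty":0,"tz":8,"roll":-0.0035},{"tx":0,"ty":0,"tz":6,"roll":0},{"tx":0,"ty":0,"tz":0,"roll":0},{"tx":0,"ty":0,"tz":0,"roll":0},{"tx":0,"ty":0,"tz":0,"roll":0}]'|grep -E "pos|contact"
for i in 1 2 3 4 5; do python3 -m handwheel '[{"tx":0,"ty":0,"tz":1,"roll":0},{"tx":0,"ty":0,"tz":0,"roll":0},{"tx":0,"ty":0,"tz":0,"roll":0}]' | grep -E "pos|contact"; done
```

```text
tool_pos: [0.509, 0.0152, 0.0324]
contact_force: [0.9, -0.5, -3.7]
tool_pos: [0.5093, 0.0153, 0.0317]
contact_force: [0.4, -0.6, -3.9]
tool_pos: [0.5091, 0.0153, 0.0306]
contact_force: [0.6, 0.9, -2.3]
tool_pos: [0.5091, 0.0153, 0.0296]
contact_force: [0.6, 0.3, -3.7]
tool_pos: [0.5093, 0.0153, 0.0295]
contact_force: [-5.0, 0.4, 5.5]
tool_pos: [0.5093, 0.0152, 0.0295]
contact_force: [-9.0, 0.9, 12.7]
```

```bash
python3 -m handwheel '[{"tx":0,"ty":0,"tz":-2.4,"roll":0},{"tx":0,"ty":0,"tz":0,"roll":0},{"tx":0,"ty":4,"tz":0,"roll":0},{"tx":0,"ty":4,"tz":0,"roll":0},{"tx":0,"ty":4,"tz":0,"roll":0},{"tx":0,"ty":4,"tz":0,"roll":0},{"tx":0,"ty":4,"tz":0,"roll":0},{"tx":0,"ty":4,"tz":0,"roll":0},{"tx":0,"ty":4,"tz":0,"roll":0},{"tx":0,"ty":4,"tz":0,"roll":0},{"tx":0,"ty":0,"tz":0,"roll":0}]' | grep -E "pos|contact|t:"
python3 -m handwheel '[{"tx":0,"ty":3,"tz":0,"roll":0},{"tx":0,"ty":3,"tz":0,"roll":0},{"tx":0,"ty":3,"tz":0,"roll":0},{"tx":0,"ty":3,"tz":0,"roll":0},{"tx":0,"ty":3,"tz":0,"roll":0},{"tx":0,"ty":3,"tz":0,"roll":0},{"tx":0,"ty":0,"tz":0,"roll":0},{"tx":0,"ty":0,"tz":0,"roll":0}]' | grep -E "pos|contact|t:"
python3 - <<'E'
from h import *
y=np.radians(-5.25);ex=np.array([np.cos(y),np.sin(y)]);p=ctrl.get_obs()["tool_pos"][:2]*1000
print(p@ex,p@[-ex[1],ex[0]])
E
```

```text
t: 21.22
tool_pos: [0.542, 0.0123, 0.0302]
tool_rot: [2.318, 2.119, 0.001]
contact_force: [0.2, 0.5, -3.6]
t: 21.88
tool_pos: [0.5591, 0.0108, 0.03]
tool_rot: [-2.319, -2.12, 0.0]
contact_force: [-0.2, -1.1, -3.7]
555.7810414247377 61.887472331691356
```

```bash
python3 -m handwheel '[{"tx":0,"ty":2,"tz":0,"roll":0},{"tx":0,"ty":2,"tz":0,"roll":0},{"tx":0,"ty":2,"tz":0,"roll":0},{"tx":0,"ty":0,"tz":0,"roll":0},{"tx":0,"ty":0,"tz":0,"roll":0},{"tx":0,"ty":0,"tz":0,"roll":0}]' | grep -E "pos|contact|t:"
for i in 1 2 3 4 5; do python3 -m handwheel '[{"tx":0,"ty":1,"tz":0,"roll":0},{"tx":0,"ty":0,"tz":0,"roll":0},{"tx":0,"ty":0,"tz":0,"roll":0}]' | grep -E "pos|contact"; done
```

```text
t: 22.38
tool_pos: [0.5649, 0.0103, 0.03]
tool_rot: [-2.318, -2.12, 0.0]
contact_force: [0.5, 0.8, -3.3]
tool_pos: [0.5659, 0.0102, 0.03]
contact_force: [0.3, -0.3, -3.2]
tool_pos: [0.5667, 0.0102, 0.0299]
contact_force: [-1.2, 0.6, -3.3]
tool_pos: [0.5668, 0.0102, 0.0297]
contact_force: [-5.0, 1.5, -1.1]
tool_pos: [0.5668, 0.0102, 0.0296]
contact_force: [-9.3, 0.3, 2.9]
tool_pos: [0.5668, 0.0102, 0.0296]
contact_force: [-13.7, 1.6, 6.1]
```

```bash
for i in 1 2 3; do python3 -m handwheel '[{"tx":0,"ty":0,"tz":1,"roll":0},{"tx":0,"ty":0,"tz":0,"roll":0},{"tx":0,"ty":0,"tz":0,"roll":0},{"tx":0,"ty":0,"tz":0,"roll":0}]' | grep -E "pos|contact|rot|grip"; done
python3 - <<'E'
from h import *
o=ctrl.get_obs();print(o["wrist_torque"],ang(o))
im,d=grab("wrist","w10");im2,_=grab("side","s10")
cv2.imwrite("pics/f.png",np.hstack([cv2.resize(im[:,:,::-1],(440,330)),cv2.resize(im2[180:290,195:330,::-1],(360,330))]))
P=cloud("w10");z=P[...,2]*1000;y=np.radians(-5.26);ex=np.array([np.cos(y),np.sin(y)]);c=np.array([600,7.8])
D=P[...,:2]*1000-c;X=D@ex;Y=D@[-ex[1],ex[0]]
for Y0 in(10,30,50,65): print(Y0,[round(float(np.median(z[(abs(X-x)<4)&(abs(Y-Y0)<6)])),1) for x in(-60,-15,0,11,25)])
E
```

```text
tool_pos: [0.5668, 0.0102, 0.0295]
tool_rot: [-2.314, -2.115, 0.009]
contact_force: [-17.4, 2.2, 11.2]
grip_force: 91.5
tool_pos: [0.5668, 0.0102, 0.0295]
tool_rot: [-2.314, -2.115, 0.01]
contact_force: [-20.3, 1.6, 17.5]
grip_force: 92.3
tool_pos: [0.5669, 0.0102, 0.0295]
tool_rot: [-2.313, -2.115, 0.011]
contact_force: [-23.8, 1.8, 22.7]
grip_force: 93.0
[ 0.2117927   3.20558995 -0.27578764] -5.119533230249846
10 [78.4, 71.3, 82.7, 98.9, 101.4]
30 [24.7, 24.7, 24.7, 30.8, 29.3]
50 [24.6, 24.7, 24.7, 30.8, 29.2]
65 [24.7, 24.8, 24.8, 30.9, 29.4]
```

View pics/f.png

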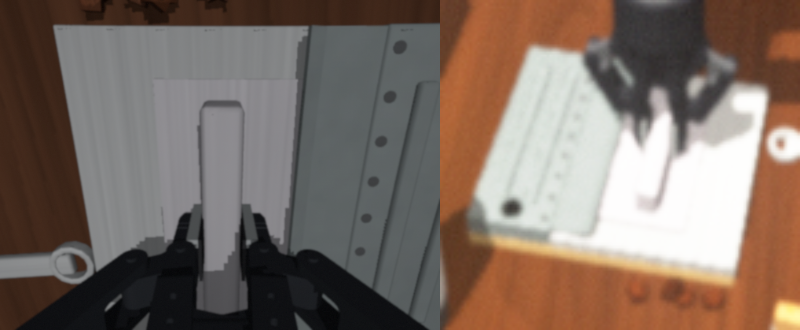

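The final view shows the strip under an unlifted lap, its top uniformly 24.7 mm high (flat), with the chips off the seat. I'll ease the forward push a little, press down slightly more, and check the centring from the side-edge gap.

```bash
python3 -m handwheel '[{"tx":0,"ty":-1,"tz":1,"roll":0},{"tx":0,"ty":0,"tz":0,"roll":0},{"tx":0,"ty":0,"tz":0,"roll":0},{"tx":0,"ty":0,"tz":0,"roll":0},{"tx":0,"ty":0,"tz":0,"roll":0},{"tx":0,"ty":0,"tz":0,"roll":0}]' | grep -E "t:|pos|contact|rot|grip"
python3 - <<'E'
from h import *
y=np.radians(-5.26);ex=np.array([np.cos(y),np.sin(y)]);ey=np.array([-ex[1],ex[0]])
im=np.load("pics/w10.npz")["im"].astype(int).sum(-1)
g=cv2.GaussianBlur(im.astype(np.float32),(3,3),0);dg=np.abs(np.diff(g,axis=0))
s=[];p=[]
for u in list(range(205,248,4))+list(range(315,365,5)):
    vs=90+dg[90:112,u].argmax()+.5; vp=20+dg[20:45,u].argmax()+.5
    s.append(ray("w10",u,vs,.025)[:2]*1000);p.append(ray("w10",u,vp,.022)[:2]*1000)
s=np.array(s);p=np.array(p)
print("gap",np.median(p@ey)-np.median(s@ey))
for n,q in(("strip",s),("panel",p)):
    X=q@ex;Y=q@ey;k=abs(Y-np.median(Y))<2.5;print(n,k.sum(),np.degrees(np.polyfit(X[k],Y[k],1)[0]).round(2),Y[k].std())
E
```

```text
t: 25.23
tool_pos: [0.5669, 0.0102, 0.0294]
tool_rot: [-2.314, -2.116, 0.009]
contact_force: [-23.2, 1.7, 26.0]
grip_force: 93.4
gap 24.768777255169965
strip 21 -0.13 0.136976172028163
panel 21 0.06 0.026133526475263166
```

The gap is 24.8 mm against an ideal 25, the strip is square within 0.2° and butted, and it is pressed down with about 26 N. I'm handing in.

```bash
python3 -c "
from station import ctrl
print(ctrl.finish_job())"
```

```text
the job is handed in; nothing more can be done
None
```

I handed the job in after about 25 s of robot time: chips wiped onto the bench, block back on the bench, and the strip butted under the unlifted lap, centred to about 0.2 mm, square within 0.2°, and still held flat with about 26 N.

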